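Shut the torch gas in the bench stopcock box

TASK

Shut off the torch gas at the stopcock box: with the fingertips push the wooden cover's batten to slide the cover back, away from the robot, as far as it goes, then push the valve handle with the round disc end clockwise until it is fully shut against its stop. Only push, gently: do not grip the cover or the handles. Leave the square-ended handle as it is and do not disturb the things lying around the box; the cover stays open.

Things in the scene. Friction and masses are not known exactly. Their poses are not given: they have to be found in the camera images.
- box: Fixed grey stopcock box, 280 (x) x 270 (y) x 66 mm high. Origin under its centre at the bench top; its +x points away from the robot, its +y to the robot's left (yaw up to about 0.3 rad). Robot-side half: an open well; far half: a solid deck 66 mm high. Low rails along both sides (outside y = +-127 mm) rise to 82 mm.
- well (a point): Centre of the well's floor, 12 mm above the bench, at x = -60 mm in the box. The well is inside 131 (x) x 244 (y) mm. In it are two valve handles side by side, pivots 30 mm to +x of this point and 50 mm to either side; which handle is on which side varies. Under each a brass pipe runs along x, top 28 mm above the bench. A 6 mm stop pin, 52 mm high, stands just beyond (+x of) each shut handle.
- cover (a joint): How far the wooden cover has slid along the box's +x, in m: 0 = closed over the well, 0.13 = fully open against its end stop. Starts at 0 to 0.02. It stays where it is left; sliding friction about 2.5 N. Board 140 (x) x 248 (y) x 10 mm, its top 77 mm above the bench.
- batten (a point): Centre of the batten that stands across the middle of the cover's board: 16 (x) x 120 (y) x 22 mm high, from 77 to 99 mm above the bench; this point at 88 mm. Push on its robot-side face.
- round_valve (a joint): Turn of the valve handle to be shut, in rad: 0 = open, the handle points along the box's -x (towards the robot); grows clockwise seen from above; 1.57 = shut against its stop, the handle points along the box's +y. Starts at 0 to 0.35; stays where it is left; turning it takes about 0.1 Nm (about 2 N at its end).
- round_valve_pivot (a point): On the turning axis of the round-ended valve handle, half-way up the handle, 47 mm above the bench. The hub is 16 mm across and 60 mm high.
- round_valve_end (a point): Centre of the round disc (24 mm across) at the end of the handle to be shut, 55 mm from the pivot, 47 mm above the bench. Disc and the 10 mm wide bar are 36 to 58 mm above the bench. Steel.
- plain_valve (a joint): Turn of the other valve handle, same sense, starts at 0 to 0.35. To be left as it is.
- plain_valve_end (a point): Point 55 mm from the pivot on the other handle, a plain straight square-ended steel bar 10 mm wide and reaching 67 mm from its pivot, 36 to 58 mm above the bench; this point at 47 mm.
- pusher_mid (a point): Bezel pusher lying beside the box, rosewood grip 28 mm thick and 55 mm long, steel rod 45 mm; point in the grip's middle. Leave alone.
- ring_mid (a point): Silver bezel cup ring lying flat, 22 mm across, 11 mm high; point at its centre. Leave alone.
- wax_mid (a point): Blue wax carving block, 60 x 35 x 25 mm; point at its centre. Leave alone.
- bur_mid (a point): Round bronze bur stand, 56 mm across, burs standing up to 58 mm; point 12 mm above the bench. Leave alone.

How it is judged:
By the outcome, as a careful person would: the job done as asked, in the order asked, and still so for the second after the job is handed in, with the robot touching nothing.
It also fails if it takes over 48 s, if anything falls off the work surface, if the arm or the gripper's body presses on something with over 40 N, if the wrist force passes 120 N, or if a joint passes its speed limit or range.

ROBOT

A 7-joint arm with a two-finger parallel gripper is mounted at the origin on the work surface. World frame = base frame: x ahead of the robot, y to its left, z up, the work surface at z = 0. Lengths are in m, angles in rad, forces in N, time in s.
With the tool pointing down it reaches from about 0.4 to 0.85 m from the base axis. Payload 4.5 kg.
Tool frame: the origin (TCP) lies between the finger pads; the fingertips stand 19 mm ahead of it and the grasp point (between the pads) is the TCP (r.tips_ahead is the distance from the TCP to the fingertips, in m); z points along the fingers, y is the line along which they close (so a half turn about z gives the same grasp; the last joint's range is limited). The gripper opens to 88 mm and grips with 3 to 60 N. Pads are 18 mm wide; open, the fingers measure 123 mm over their backs; the gripper's body (75 mm by 187 mm) begins 45 mm behind the grasp point.
Start: joints at [-1.114, 0.689, -0.195, 1.565, 0.157, 0.902, -0.215], TCP at [0.256, 0.57, 0.258] pointing down, gripper open.
Joint ranges: [-3.01, 3.01], [-0.46, 2.08], [-1.47, 1.51], [0.13, 2.56], [-1, 4.14], [0.04, 2.09], [-2.66, 2.66]. Speed limits (rad/s): [2.57, 2.57, 3.14, 3.14, 3.14, 3.14, 3.14].

INTERFACE

Orientations are given as a unit quaternion [x, y, z, w].
In Python, from plant import r, cams, models gives the robot as it stands. The module is installed in compiled form; this text tells all that it offers.
- The arm moves only by the tool jog_arm, never from a script. Its arguments are lists of equal length, an entry for each row: "turn": the turn, a rotation vector about the tool's x, y, z in rad, a list of three; "translation": the shift along the tool's x, y, z in m, a list of three; "grip": the closure, from 0 (fully open) to 1 (shut). In form: {"turn": [[ax, ay, az], ...], "translation": [[tx, ty, tz], ...], "grip": [grip, ...]}. A call has 1 to 20 rows; each row is the pose to reach, as a shift and turn from the pose commanded when the call began, along the tool's axes at that moment; what a row does not reach only later rows make up. A row lasts 1/8 s, in which the tool goes at most 62.5 mm and 10.7 degrees, less where a joint would pass 70% of its speed; a pose out of reach is approached as far as the arm can. A call with a gripper value outside its range is refused whole. The fingers move at their own pace and stop on an object; "force" is the grip in N (left out, the last holds). Time passes only in rows, so rows that repeat a pose let the fingers close. It gives the time, the measured TCP pose, the force, the opening and the grip force at its end, in the units of the state.
- r.get_state(): the state, without advancing time (a new reading comes with each control period).
- cams.snapshot(name): name is "scene" or "side" or "wrist"; returns the picture (400x640x3 uint8, red, green, blue); there is no depth.
- cams.camera_params(name): a dict with "fx", "fy", "cx", "cy" (pixels), "eye" and "orientation" of the camera in the world. Camera axes: x right, y up, looking along -z (the intrinsics and any distortion apply to the point x, -y, -z); pixel columns grow to the right and rows downward; lengths in m; the calibration is good to about 2 mm. A picture is of the moment at which its call begins: read the wrist's pose just before it. camera_params takes no time and is no camera call; for the wrist camera it gives the pose at the moment of the call.
- r.finish_job(): hands the job in; it is judged then, once.
Trained networks look in the newest picture that a camera, given by its name, has taken for a name from the list of things; names that differ only in an ending like _2 or _b are one class to them, and where a whole thing is asked for, a point or a joint stands for the part that bears it (a point fixed in the world has none). Each returns a list of dicts, best first, with "p" (0 to 1); they miss things now and then, are a little off and sometimes report something else, mostly with a low value. They report only what shows in the picture. A call takes as long as a camera call.
- models.find_in(camera, name): "position" ([x, y, z] in m, in world coordinates, good to about 4 mm: the middle of the surface that is visible of it).
- models.masks_of(camera, name): "pixels" (400x640 bool, what is visible of it).
- models.place_of(camera, name): "position" ([x, y, z] in m, in world coordinates, good to about 4 mm: a listed point, or the origin of a listed thing).
The state is a dict: "clock": time; "q": joint angles; "qd": joint speeds; "joint_torque": joint torques, N m; "tool_pos": TCP position; "eef_rot": TCP orientation; "contact_force": force on the tool from outside, world axes, zero at the start; "moment": the same for the moment, N m; "opening": opening from 0.0 (shut) to 1.0 (fully open); "finger_force": force on a finger pad.
Only numpy, scipy, OpenCV 4.12 (cv2) and the standard library are available. Lean on these libraries where they do the work, as an engineer would, in place of code of your own. Each camera call takes 0.05 s, during which the arm holds its last target. There are 200 camera calls.

## Working session

There is one attempt and no reset: what is moved stays moved. The work goes in short steps, Python scripts to look and compute and a tool call to move; the robot and the scene stay as the last step left them, time stands still between calls to the robot, and variables do not carry over. Pictures are saved under pics/ and viewed, at most 10 in all, crops included, and the job is handed in when it is done.

Besides the shell and the picture viewer there is one more tool, called after "Emit:" as name(argument=value, ...) on one line, values as JSON. jog_arm: Moves the arm, as the interface text tells. Its arguments: {"type":"object","properties":{"turn":{"type":"array"},"translation":{"type":"array"},"grip":{"type":"array"},"force":{"type":"number"}},"required":["turn","translation","grip"]}

```bash
mkdir -p pics; cat > h.py <<'E'
import numpy as np, cv2
from plant import r, cams, models
from scipy.spatial.transform import Rotation as R
def shot(c,n):
    im=cams.snapshot(c); cv2.imwrite(f'pics/{n}.png',im[:,:,::-1]); return im
def st():
    s=r.get_state(); print('t',round(s['clock'],2),'pos',np.round(s['tool_pos'],4),'R',np.round(R.from_quat(s['eef_rot']).as_matrix(),3).tolist(),'F',np.round(s['contact_force'],1),'op',s['opening'],'q',np.round(s['q'],2)); return s
def totool(s,p):
    return R.from_quat(s['eef_rot']).inv().apply(np.array(p)-s['tool_pos'])
E
python3 - <<'E'
from h import *
st()
for c in ('scene','side'):
    shot(c,c+'0')
    for n in ('box','well','batten','cover','pusher_mid','ring_mid','wax_mid','bur_mid','round_valve_end','round_valve_pivot','plain_valve_end'):
        print(c,n,[(np.round(d['position'],3).tolist(),round(d['p'],2)) for d in models.place_of(c,n)[:2]] if n!='cover' else [(np.round(d['position'],3).tolist(),round(d['p'],2)) for d in models.find_in(c,n)[:2]])
a=cv2.imread('pics/scene0.png');b=cv2.imread('pics/side0.png')
E
```

```text
t 0.0 pos [0.2562 0.5694 0.2569] R [[-0.912, 0.41, -0.001], [0.41, 0.912, -0.002], [-0.0, -0.002, -1.0]] F [-0.1  0.3 -0.6] op 1.000930888928625 q [-1.11  0.69 -0.19  1.57  0.16  0.9  -0.22]
scene box [([0.532, 0.052, 0.0], 0.79)]
scene well []
scene batten [([0.474, 0.063, 0.09], 0.57), ([0.532, 0.052, -0.002], 0.27)]
scene cover [([0.485, 0.054, 0.076], 0.92)]
scene pusher_mid [([0.458, 0.266, 0.017], 0.57)]
scene ring_mid [([0.566, -0.141, -0.001], 0.59)]
scene wax_mid []
scene bur_mid [([0.639, 0.227, 0.01], 0.75)]
scene round_valve_end []
scene round_valve_pivot []
scene plain_valve_end []
side box [([0.534, 0.048, 0.002], 0.96)]
side well []
side batten [([0.477, 0.065, 0.088], 0.56)]
side cover [([0.464, 0.09, 0.073], 0.57)]
side pusher_mid [([0.452, 0.267, 0.014], 0.79), ([0.639, 0.226, 0.012], 0.5)]
side ring_mid []
side wax_mid []
side bur_mid [([0.636, 0.23, 0.013], 0.71)]
side round_valve_end []
side round_valve_pivot []
side plain_valve_end []
```

View pics/scene0.png

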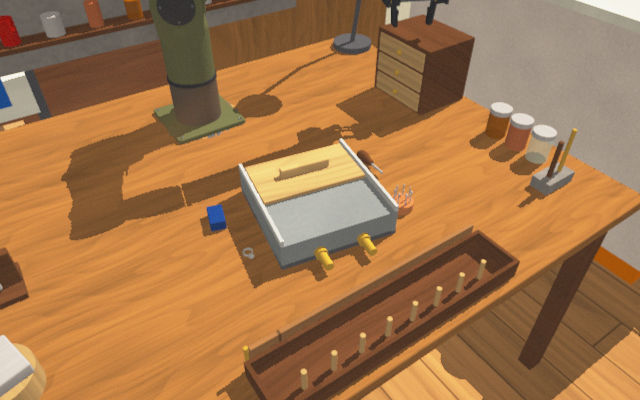

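View pics/side0.png

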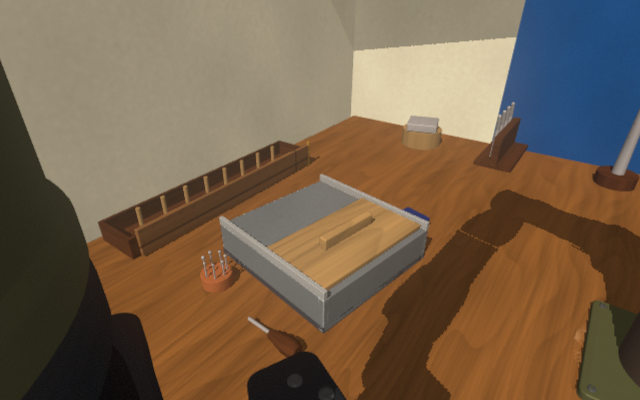

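The scene picture shows the box with the cover at its robot side (cover about (305,172), batten (303,166)). The pusher and bur stand lie to the robot's left, the ring and wax to its right. Next I measure the yaw from the masks.

```bash
cat >> h.py <<'E'
def plane(c,px,z,P=None):
    P=P or cams.camera_params(c)
    d=np.c_[(px[:,0]-P['cx'])/P['fx'],-(px[:,1]-P['cy'])/P['fy'],-np.ones(len(px))]
    o=np.array(P['orientation']); M=R.from_quat(o).as_matrix() if o.size==4 else o.reshape(3,3)
    w=d@M.T; e=np.array(P['eye']); return (e+w*((z-e[2])/w[:,2])[:,None])
E
python3 - <<'E'
from h import *
print(cams.camera_params('scene'))
for c in ('scene','side'):
    cams.snapshot(c)
    for n,z in (('cover',.077),('batten',.099)):
        for d in models.masks_of(c,n)[:2]:
            m=d['pixels']; ys,xs=np.nonzero(m)
            w=plane(c,np.c_[xs,ys].astype(float),z)[:,:2]*1000
            print(c,n,round(d['p'],2),m.sum(),cv2.minAreaRect(w.astype(np.float32)))
E
```

```text
{'fx': 503.1740958651137, 'fy': 503.1740958651137, 'cx': 321.2602774541193, 'cy': 198.9223397461112, 'eye': array([ 1.2656637 , -0.43212559,  0.78981186]), 'orientation': array([0.36966257, 0.19276868, 0.42419454, 0.80389602])}
scene cover 0.97 4184 ((481.2382507324219, 63.0400390625), (248.2548370361328, 151.33897399902344), 79.9048080444336)
scene batten 0.72 4185 ((505.69970703125, 47.43583679199219), (243.5729217529297, 146.54006958007812), 79.76264953613281)
side cover 0.64 6998 ((473.3329772949219, 64.80633544921875), (248.37464904785156, 148.1692352294922), 79.24732971191406)
side cover 0.59 889 ((588.277099609375, 263.4677734375), (48.252235412597656, 100.2340316772461), 48.34644317626953)
```

Emit:
jog_arm(turn=[[0, 0, -0.243], [0, 0, -0.243], [0, 0, -0.243], [0, 0, -0.243], [0, 0, -0.243], [0, 0, -0.243], [0, 0, -0.243], [0, 0, -0.243], [0, 0, -0.243], [0, 0, -0.243], [0, 0, -0.243], [0, 0, -0.243], [0, 0, -0.243], [0, 0, -0.243]], translation=[[-0.364, -0.383, 0.057], [-0.364, -0.383, 0.057], [-0.364, -0.383, 0.057], [-0.364, -0.383, 0.057], [-0.364, -0.383, 0.057], [-0.364, -0.383, 0.057], [-0.364, -0.383, 0.057], [-0.364, -0.383, 0.057], [-0.364, -0.383, 0.057], [-0.364, -0.383, 0.057], [-0.364, -0.383, 0.057], [-0.364, -0.383, 0.057], [-0.364, -0.383, 0.057], [-0.364, -0.383, 0.057]], grip=[1, 1, 1, 1, 1, 1, 1, 1, 1, 1, 1, 1, 1, 1], force=10)

```text
clock: 3.25
tool_pos: [0.4311, 0.072, 0.2008]
eef_rot: [0.089, 0.996, 0.0, 0.0]
contact_force: [0.8, 0.1, -0.3]
opening: 0.008
finger_force: 0.0
```

```bash
python3 - <<'E'
from h import *
s=st(); shot('wrist','w1')
for n in ('box','batten'):
    print(n,[(np.round(d['position'],3).tolist(),round(d['p'],2)) for d in models.place_of('wrist',n)[:2]])
P=cams.camera_params('wrist'); print(P['eye'])
for n,z in (('cover',.077),('batten',.099)):
    for d in models.masks_of('wrist',n)[:2]:
        m=d['pixels']; ys,xs=np.nonzero(m)
        w=plane('wrist',np.c_[xs,ys].astype(float),z,P)[:,:2]*1000
        print(n,round(d['p'],2),m.sum(),cv2.minAreaRect(w.astype(np.float32)))
E
```

```text
t 3.25 pos [0.4311 0.072  0.2008] R [[-0.984, 0.178, 0.0], [0.178, 0.984, 0.0], [-0.0, 0.0, -1.0]] F [ 0.8  0.1 -0.3] op 0.007523529442387861 q [-0.07  0.57 -0.31  2.17  0.38  0.46  0.72]
box [([0.538, 0.05, 0.001], 0.64)]
batten [([0.477, 0.064, 0.088], 0.63)]
[0.34862876 0.0865467  0.32690863]
cover 0.95 37935 ((473.5041809082031, 63.993309020996094), (246.11566162109375, 137.8548126220703), 79.7110595703125)
batten 0.75 37893 ((462.8292236328125, 65.812744140625), (223.92013549804688, 125.03397369384766), 79.7228012084961)
```

View pics/w1.png

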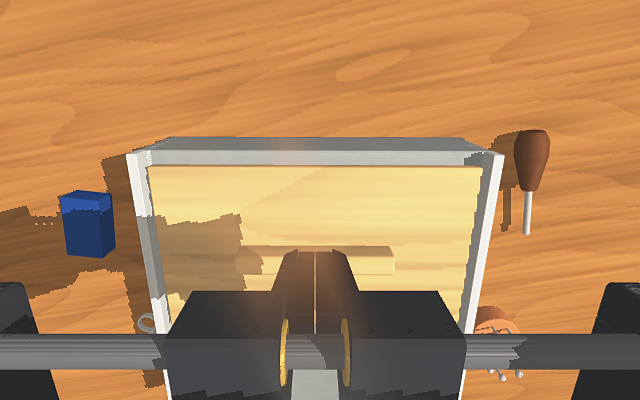

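Picture: the cover is centred at about (315,245) and the batten at (315,260), aligned with the tool. Wax is on the left, pusher and bur on the right, all clear. I'll lower and push.

Emit:
jog_arm(turn=[[0, 0, 0], [0, 0, 0], [0, 0, 0], [0, 0, 0], [0, 0, 0], [0, 0, 0], [0, 0, 0], [0, 0, 0], [0, 0, 0], [0, 0, 0], [0, 0, 0], [0, 0, 0], [0, 0, 0], [0, 0, 0], [0, 0, 0], [0, 0, 0], [0, 0, 0], [0, 0, 0], [0, 0, 0], [0, 0, 0]], translation=[[0, 0, 0.04], [0, 0, 0.075], [0, 0, 0.098], [0, 0, 0.098], [-0.01, 0, 0.098], [-0.018, 0, 0.098], [-0.024, 0, 0.098], [-0.03, 0, 0.098], [-0.036, 0, 0.098], [-0.042, 0, 0.098], [-0.05, 0, 0.098], [-0.06, 0, 0.098], [-0.07, 0, 0.098], [-0.08, 0, 0.098], [-0.09, 0, 0.098], [-0.1, 0, 0.098], [-0.11, 0, 0.098], [-0.12, 0, 0.098], [-0.13, 0, 0.098], [-0.135, 0, 0.098]], grip=[1, 1, 1, 1, 1, 1, 1, 1, 1, 1, 1, 1, 1, 1, 1, 1, 1, 1, 1, 1])

```text
clock: 6.0
tool_pos: [0.5649, 0.0468, 0.1026]
eef_rot: [0.09, 0.996, -0.0, 0.0]
contact_force: [-3.0, -1.5, 0.1]
opening: 0.007
finger_force: 1.4
```

Emit:
jog_arm(turn=[[0, 0, 0], [0, 0, 0], [0, 0, 0], [0, 0, 0], [0, 0, 0], [0, 0, 0]], translation=[[-0.004, 0, 0], [-0.008, 0, 0], [-0.011, 0, 0], [-0.014, 0, 0], [-0.016, 0, 0], [-0.018, 0, 0]], grip=[1, 1, 1, 1, 1, 1])

```text
clock: 6.75
tool_pos: [0.5809, 0.0442, 0.1026]
eef_rot: [0.09, 0.996, -0.0, -0.001]
contact_force: [-6.5, -0.5, 4.3]
opening: 0.007
finger_force: 3.6
```

Emit:
jog_arm(turn=[[0, 0, 0], [0, 0, 0], [0, 0, 0]], translation=[[-0.001, 0, 0], [-0.002, 0, 0], [-0.003, 0, 0]], grip=[1, 1, 1])

```text
clock: 7.12
tool_pos: [0.581, 0.0442, 0.1026]
eef_rot: [0.089, 0.996, -0.001, -0.004]
contact_force: [-13.9, 0.8, 8.4]
opening: 0.006
finger_force: 6.0
```

Emit:
jog_arm(turn=[[0, 0, 0], [0, 0, 0], [0, 0, 0], [0, 0, 0], [0, 0, 0], [0, 0, 0]], translation=[[0.01, 0, 0], [0.02, 0, -0.04], [0.04, 0, -0.08], [0.06, 0, -0.12], [0.06, 0, -0.12], [0.06, 0, -0.12]], grip=[1, 1, 1, 1, 1, 1])

```text
clock: 7.88
tool_pos: [0.5267, 0.0544, 0.2227]
eef_rot: [0.09, 0.996, 0.0, 0.001]
contact_force: [0.2, 0.3, 0.1]
opening: 0.009
finger_force: 0.0
```

```bash
python3 - <<'E'
from h import *
s=st(); a=shot('wrist','w2')
for c in ('wrist','scene','side'):
    if c!='wrist': shot(c,c+'2')
    for n in ('box','batten','well','round_valve_end','round_valve_pivot','plain_valve_end'):
        print(c,n,[(np.round(d['position'],3).tolist(),round(d['p'],2)) for d in models.place_of(c,n)[:2]])
E
```

```text
t 7.88 pos [0.5267 0.0544 0.2227] R [[-0.984, 0.179, 0.002], [0.179, 0.984, 0.001], [-0.002, 0.001, -1.0]] F [0.2 0.3 0.1] op 0.00934543383598919 q [ 0.05  0.63 -0.39  1.89  0.36  0.69  0.84]
wrist box [([0.534, 0.055, 0.004], 0.87), ([0.603, 0.043, 0.085], 0.36)]
wrist batten [([0.601, 0.042, 0.084], 0.75)]
wrist well [([0.475, 0.062, 0.014], 0.64)]
wrist round_valve_end [([0.462, 0.128, 0.046], 0.68), ([0.601, 0.045, 0.088], 0.27)]
wrist round_valve_pivot [([0.514, 0.105, 0.049], 0.63)]
wrist plain_valve_end [([0.445, 0.033, 0.046], 0.82)]
scene box [([0.533, 0.05, -0.001], 0.7), ([0.639, 0.228, 0.01], 0.3)]
scene batten [([0.601, 0.039, 0.09], 0.91)]
scene well [([0.477, 0.062, 0.008], 0.58)]
scene round_valve_end [([0.446, 0.031, 0.048], 0.43), ([0.464, 0.127, 0.043], 0.42)]
scene round_valve_pivot [([0.513, 0.108, 0.048], 0.59)]
scene plain_valve_end [([0.445, 0.032, 0.048], 0.47)]
side box [([0.534, 0.049, 0.003], 0.78)]
side batten [([0.601, 0.042, 0.087], 0.68)]
side well [([0.478, 0.067, 0.01], 0.97)]
side round_valve_end [([0.448, 0.034, 0.045], 0.7), ([0.462, 0.129, 0.048], 0.65)]
side round_valve_pivot [([0.513, 0.11, 0.049], 0.96)]
side plain_valve_end [([0.45, 0.032, 0.045], 0.92)]
```

View pics/w2.png

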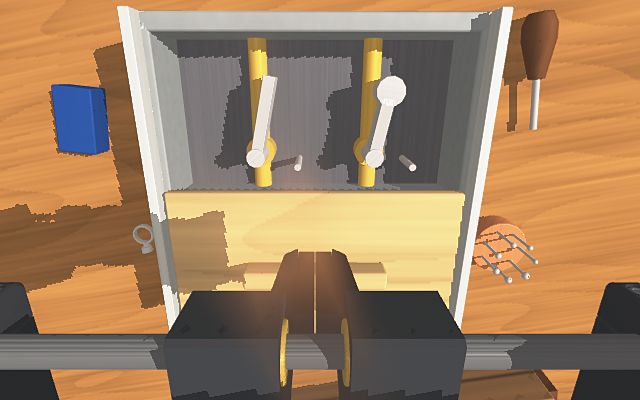

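Picture: the round handle is on the right (+y), disc at (391,90), hub at (374,158), turned about 0.2. The plain handle is on the left and the cover is fully open. I'll come down between the two handles.

Emit:
jog_arm(turn=[[0, 0, 0], [0, 0, 0], [0, 0, 0], [0, 0, 0], [0, 0, 0], [0, 0, 0], [0, 0, 0], [0, 0, 0]], translation=[[0.042, 0.01, 0], [0.084, 0.0195, 0], [0.084, 0.0195, 0.03], [0.084, 0.0195, 0.07], [0.084, 0.0195, 0.11], [0.084, 0.0195, 0.14], [0.084, 0.0195, 0.162], [0.084, 0.0195, 0.162]], grip=[1, 1, 1, 1, 1, 1, 1, 1])

```text
clock: 9.93
tool_pos: [0.446, 0.0885, 0.0596]
eef_rot: [0.089, 0.996, -0.001, -0.001]
contact_force: [0.4, 0.2, 1.0]
opening: 0.004
finger_force: 0.0
```

```bash
python3 - <<'E'
from h import *
s=st(); shot('wrist','w3')
E
```

```text
t 9.93 pos [0.446  0.0885 0.0596] R [[-0.984, 0.178, -0.002], [0.178, 0.984, -0.001], [0.002, -0.001, -1.0]] F [0.4 0.2 1. ] op 0.004476749922809323 q [-0.26  0.87 -0.06  2.2   0.58  0.09  0.52]
```

View pics/w3.png

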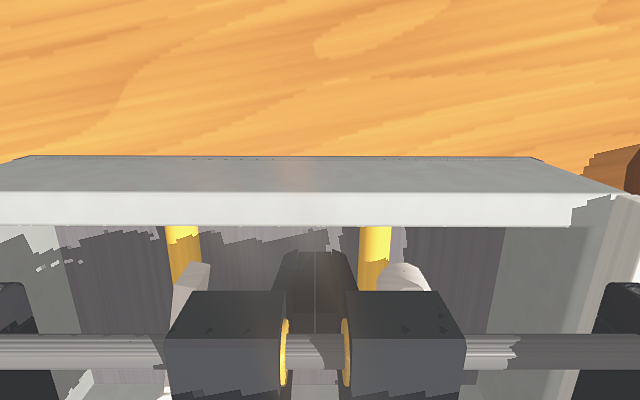

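Picture: the finger stands in the gap between the plain bar (190,290) and the disc (403,275), with no contact. Now I sweep.

Emit:
jog_arm(turn=[[0, 0, 0], [0, 0, 0], [0, 0, 0], [0, 0, 0], [0, 0, 0], [0, 0, 0], [0, 0, 0], [0, 0, 0], [0, 0, 0], [0, 0, 0], [0, 0, 0], [0, 0, 0], [0, 0, 0]], translation=[[0.001, 0.006, 0], [0.001, 0.012, 0], [0.001, 0.018, 0], [0.001, 0.024, 0], [-0.001, 0.03, 0], [-0.002, 0.035, 0], [-0.004, 0.041, 0], [-0.007, 0.046, 0], [-0.01, 0.051, 0], [-0.013, 0.055, 0], [-0.017, 0.059, 0], [-0.021, 0.063, 0], [-0.026, 0.066, 0]], grip=[1, 1, 1, 1, 1, 1, 1, 1, 1, 1, 1, 1, 1])

```text
clock: 11.6
tool_pos: [0.484, 0.1492, 0.0607]
eef_rot: [0.09, 0.996, 0.0, -0.0]
contact_force: [-1.5, -1.2, 0.1]
opening: 0.006
finger_force: 0.9
```

```bash
python3 - <<'E'
from h import *
s=st(); a=shot('scene','s4'); cv2.imwrite('pics/s4c.png',cv2.resize(a[120:280,200:440,::-1],None,fx=3,fy=3))
E
```

```text
t 11.6 pos [0.484  0.1492 0.0607] R [[-0.984, 0.178, -0.0], [0.178, 0.984, 0.0], [0.0, 0.0, -1.0]] F [-1.5 -1.2  0.1] op 0.0062242695650159005 q [-0.3   0.88 -0.16  2.05  0.51  0.25  0.5 ]
```

View pics/s4c.png

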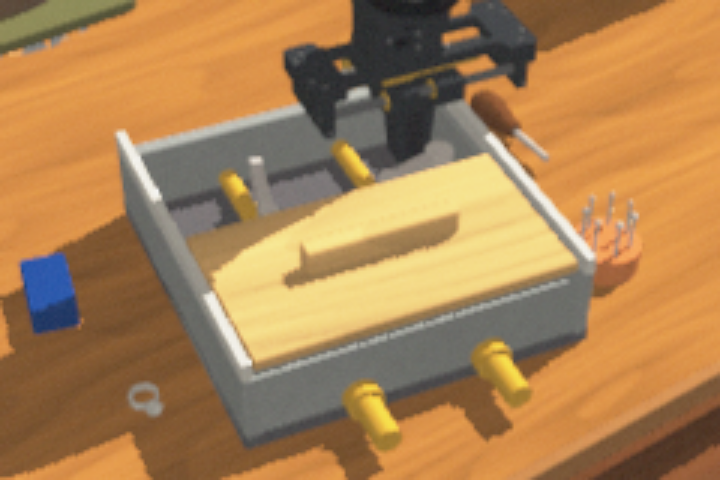

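Picture: the handle is swinging with the finger at about (410,130); the plain handle (258,185) is untouched and the cover is still open. I continue to the stop.

Emit:
jog_arm(turn=[[0, 0, 0], [0, 0, 0], [0, 0, 0], [0, 0, 0], [0, 0, 0]], translation=[[-0.0045, 0.002, 0], [-0.008, 0.003, 0], [-0.01, 0.004, 0], [-0.012, 0.005, 0], [-0.013, 0.005, 0]], grip=[1, 1, 1, 1, 1])

```text
clock: 12.28
tool_pos: [0.4978, 0.1518, 0.0607]
eef_rot: [0.09, 0.996, 0.0, 0.0]
contact_force: [-2.0, 1.5, -0.4]
opening: 0.004
finger_force: 1.1
```

Not at the stop yet, so I push on in small steps.

Emit:
jog_arm(turn=[[0, 0, 0], [0, 0, 0], [0, 0, 0]], translation=[[-0.0015, 0, 0], [-0.003, 0, 0], [-0.004, 0, 0]], grip=[1, 1, 1])

```text
clock: 12.65
tool_pos: [0.5003, 0.1512, 0.0607]
eef_rot: [0.089, 0.996, 0.0, -0.001]
contact_force: [-6.1, 3.6, 2.8]
opening: 0.005
finger_force: 3.3
```

Emit:
jog_arm(turn=[[0, 0, 0], [0, 0, 0], [0, 0, 0]], translation=[[-0.001, 0, 0], [-0.002, 0, 0], [-0.002, 0, 0]], grip=[1, 1, 1])

```text
clock: 13.02
tool_pos: [0.5004, 0.1512, 0.0607]
eef_rot: [0.089, 0.996, -0.0, -0.002]
contact_force: [-8.3, 4.6, 4.8]
opening: 0.005
finger_force: 4.5
```

At the stop: the force rises and there is no further motion. I back off, rise and look.

Emit:
jog_arm(turn=[[0, 0, 0], [0, 0, 0], [0, 0, 0], [0, 0, 0], [0, 0, 0], [0, 0, 0], [0, 0, 0], [0, 0, 0], [0, 0, 0]], translation=[[0.008, -0.001, 0], [0.018, -0.002, 0], [0.02, -0.002, -0.03], [0.02, -0.002, -0.07], [0.02, -0.002, -0.11], [0.0, -0.04, -0.16], [-0.05, -0.09, -0.162], [-0.05, -0.09, -0.162], [-0.05, -0.09, -0.162]], grip=[1, 1, 1, 1, 1, 1, 1, 1, 1])

```text
clock: 14.15
tool_pos: [0.5365, 0.0518, 0.2224]
eef_rot: [0.091, 0.996, -0.0, -0.0]
contact_force: [0.0, -0.2, -0.6]
opening: 0.01
finger_force: 0.0
```

```bash
python3 - <<'E'
from h import *
s=st(); a=shot('wrist','w5')
for c in ('wrist','side','scene'):
    if c!='wrist': shot(c,c+'5')
    for n in ('batten','round_valve_end','round_valve_pivot','plain_valve_end'):
        print(c,n,[(np.round(d['position'],3).tolist(),round(d['p'],2)) for d in models.place_of(c,n)[:2]])
E
```

```text
t 14.15 pos [0.5365 0.0518 0.2224] R [[-0.983, 0.181, -0.0], [0.181, 0.983, -0.0], [0.0, -0.0, -1.0]] F [ 0.  -0.2 -0.6] op 0.009611158559403572 q [ 0.07  0.65 -0.41  1.86  0.38  0.71  0.83]
wrist batten [([0.602, 0.045, 0.09], 0.82)]
wrist round_valve_end [([0.523, 0.162, 0.046], 0.69)]
wrist round_valve_pivot [([0.514, 0.104, 0.05], 0.57)]
wrist plain_valve_end [([0.447, 0.032, 0.043], 0.96), ([0.476, 0.065, 0.011], 0.55)]
side batten [([0.599, 0.041, 0.088], 0.82)]
side round_valve_end [([0.526, 0.164, 0.05], 0.6)]
side round_valve_pivot [([0.512, 0.111, 0.047], 0.72), ([0.477, 0.067, 0.013], 0.72)]
side plain_valve_end [([0.45, 0.032, 0.044], 0.73), ([0.638, 0.224, 0.014], 0.53)]
scene batten [([0.599, 0.038, 0.088], 0.97)]
scene round_valve_end [([0.525, 0.163, 0.049], 0.58)]
scene round_valve_pivot [([0.519, 0.109, 0.051], 0.41)]
scene plain_valve_end [([0.446, 0.032, 0.048], 0.47), ([0.527, 0.163, 0.046], 0.43)]
```

View pics/w5.png

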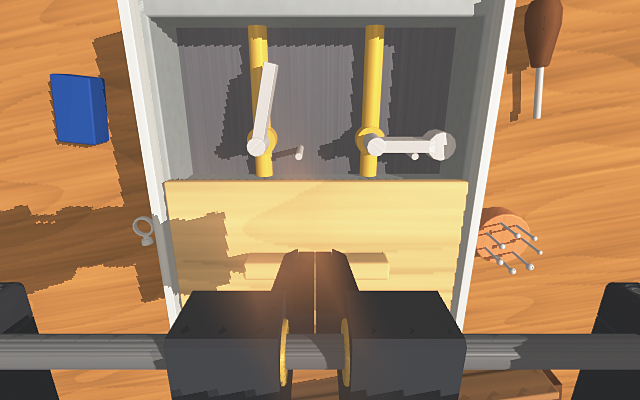

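Picture: the round handle points along +y (hub (375,145), disc (438,145)) against its pin (413,156). The plain handle is unmoved and the cover is open.

```bash
python3 -c "
from plant import r; print(r.finish_job())"
```

```text
the job is handed in; nothing more can be done
None
```

The cover is pushed fully back, the round-ended valve is shut against its stop, the square-ended handle and the things around the box look undisturbed, and the job was handed in at about 14 s.

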